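Unpin and open the blue parts chest

ROBOT

A 6-joint arm with a two-finger parallel gripper is mounted at the origin on the work surface. World frame = base frame: x ahead of the robot, y to its left, z up, the work surface at z = 0. Lengths are in m, angles in degrees, forces in N, time in s.
With the tool pointing down it reaches from about 0.375 to 0.9 m from the base axis. Payload 3.1 kg.
Tool frame: the origin (TCP) lies at the very end of the fingers, on their centre line; the grasp point (between the pads) lies 19 mm behind it; z points along the fingers, y is the line along which they close (so a half turn about z gives the same grasp; the last joint's range is limited). The gripper opens to 87 mm and grips with 3 to 60 N. Pads are 19 mm wide; open, the fingers measure 117 mm over their backs; the gripper's body (75 mm by 190 mm) begins 51 mm behind the grasp point.
Start: joints at [66.778, 30.224, 82.088, -0, 67.689, -10.227], TCP at [0.14, 0.609, 0.223] pointing down, gripper open.
Joint ranges: [-176.69, 176.69], [-43.24, 126.21], [12.49, 139.97], [-82, 262], [0, 151.66], [-163.58, 163.58]. Speed limits (degrees/s): [159.86, 159.86, 180, 180, 180, 180].

INTERFACE

Orientations are given as a 3x3 rotation matrix whose columns are the frame's x, y, z axes.
In Python, from rig import * gives the robot as it stands.
- The arm moves only by the tool jog_arm, never from a script. Its arguments are lists of equal length, an entry for each row: "delta_pos": the shift along the world's x, y, z in cm, a list of three; "turn": the turn about the world's z in degrees; "grip": the closure, from 0 (fully open) to 1 (shut). In form: {"delta_pos": [[x, y, z], ...], "turn": [turn, ...], "grip": [grip, ...]}. A call has 1 to 12 rows; each row is the pose to reach, as a shift and turn from the pose commanded when the call began; what a row does not reach only later rows make up. A row lasts 1/8 s, in which the tool goes at most 62.5 mm and 10.7 degrees, less where a joint would pass 70% of its speed; a pose out of reach is approached as far as the arm can. A call with a gripper value outside its range is refused whole. The fingers move at their own pace and stop on an object; the grip force is fixed at half the most. Time passes only in rows, so rows that repeat a pose let the fingers close. It gives the time, the measured TCP pose, the force, the opening and the grip force at its end, in the units of the state.
- read_state(): the state, without advancing time (a new reading comes with each control period).
- capture(name): name is "side" or "top" or "wrist"; returns a dict with "color" (384x512x3 uint8, blue, green, red), "fovy" (degrees; the focal length in pixels is half the picture's height over the tangent of half this angle, whatever the lens; pixels are square), "cx", "cy" (the principal point, pixels), "k1" (the pictures are not rectified: a ray, as slopes to the right and down, at radius r is drawn at 1 + k1 r^2 times it, then the intrinsics apply), "camera_from_world" (4x4, takes a point from world to camera coordinates). Camera axes: x right, y up, looking along -z (the intrinsics and any distortion apply to the point x, -y, -z); pixel columns grow to the right and rows downward; lengths in m; the calibration is good to about 2 mm. A picture is of the moment at which its call begins. There is no depth.
- hand_in(): hands the job in; it is judged then, once.
The state is a dict: "time_s": time; "joint_positions": joint angles; "qvel": joint speeds; "tau": joint torques, N m; "position": TCP position; "tcp_rot": TCP orientation; "force": force on the tool from outside, world axes, zero at the start; "moment": the same for the moment, N m; "opening": opening from 0.0 (shut) to 1.0 (fully open); "grasp_force": force on a finger pad.
Only numpy, scipy, OpenCV 4.12 (cv2) and the standard library are available. Lean on these libraries where they do the work, as an engineer would, in place of code of your own. Each camera call takes 0.05 s, during which the arm holds its last target. There are 200 camera calls.

TASK

Open the blue parts chest: draw its retaining pin out of the hasp staple and lay the pin on the black rubber mat, then lift the lid straight up off the chest and set it down gently, not dropped, flat and right way up on the mat beside the pin. Leave the red chest's pin where it is.

Things in the scene. Friction and masses are not known exactly. Their poses are not given: they have to be found in the camera images.
- pin: Blue chest's pin: steel bar (x -45 to +30 mm, 12 wide, 8 thick) lying loose in the staple; origin on its underside, z up, +x points at the chest's middle. Yellow tab to pinch across y: centred x -33 mm, 30 long, 10 thick (y), z 8 to 46 mm. The staple (fixed loop, 20 x 13 mm opening, top 19 mm above the origin) stands at x +8 mm. Pull level along -x: free after 35 mm. It lies on the lid. 70 g.
- lid: Blue lift-off lid, 160 (x) x 150 x 6 mm; origin mid-underside, z up; hasp leaf juts 42 mm past the front (-x) edge. Black handle bar along x, 62 x 14 x 14 mm, middle at x -8, z 36 mm, over the centre of mass. Sits 80 mm above the bench on the fixed chest; lip 8 mm below the underside, 3 mm play: laid flat, origin is 8 mm up. Pinned, it cannot rise; unpinned, lift straight up 40 mm to clear. 450 g.
- mat: Black rubber mat fixed to the bench, 240 (x) x 300 (y) x 4 mm, between the two chests, empty at the start. Origin: centre of its underside, on the bench; z up. Room for the lid on one half of its y and the pin on the other, both lying along its x.
- red_pin: The like pin of the like RED chest at the other side of the mat, same shape and frame: leave it. Which chest stands left and which right varies.
Things that resemble listed ones, but are neither listed nor needed, are in the scene too. What is shaped like the pin but pink is not meant.

How it is judged:
By the outcome, as a careful person would: the job done as asked, in the order asked, and still so for the second after the job is handed in, with the robot touching nothing.
It also fails if it takes over 53 s, if anything falls off the work surface, if the arm or the gripper's body presses on something with over 40 N, if the wrist force passes 120 N, or if a joint passes its speed limit or range.

## Working session

There is one attempt and no reset: what is moved stays moved. The work goes in short steps, Python scripts to look and compute and a tool call to move; the robot and the scene stay as the last step left them, time stands still between calls to the robot, and variables do not carry over. Pictures are saved under pics/ and viewed, at most 13 in all, crops included, and the job is handed in when it is done.

Besides the shell and the picture viewer there is one more tool, called after "Emit:" as a command line: name --pt "numbers of a row" for each row, then --argument value for the rest. jog_arm: Moves the arm, as the interface text tells. Its arguments: {"type":"object","properties":{"delta_pos":{"type":"array"},"turn":{"type":"array"},"grip":{"type":"array"}},"required":["delta_pos","turn","grip"]}

```bash
mkdir -p pics; cat > h.py <<'E'
from rig import *
import numpy as np, cv2, pickle
def snap(n,f):
    c=capture(n); cv2.imwrite(f'pics/{f}.png',c['color']); pickle.dump(c,open(f'{f}.pkl','wb')); return c
def ray(c,u,v):
    h=c['color'].shape[0]; f=h/2/np.tan(np.radians(c['fovy'])/2)
    d=np.array([(u-c['cx'])/f,(v-c['cy'])/f]); s=d.copy()
    for _ in range(30): s=d/(1+c['k1']*(s@s))
    M=c['camera_from_world']; R=M[:3,:3]; o=-R.T@M[:3,3]
    w=R.T@np.array([s[0],-s[1],-1]); return o,w/np.linalg.norm(w)
def onz(c,u,v,z):
    o,w=ray(c,u,v); return o+w*(z-o[2])/w[2]
def tri(*a):
    A=np.zeros((3,3));b=np.zeros(3);L=[]
    for c,u,v in a:
        o,w=ray(c,u,v);P=np.eye(3)-np.outer(w,w);A+=P;b+=P@o;L.append((P,o))
    x=np.linalg.solve(A,b); return x,[round(1000*np.linalg.norm(P@(x-o)),1) for P,o in L]
def proj(c,X):
    h=c['color'].shape[0]; f=h/2/np.tan(np.radians(c['fovy'])/2)
    p=c['camera_from_world'][:3,:3]@np.array(X)+c['camera_from_world'][:3,3]
    s=np.array([p[0],-p[1]])/-p[2]; s=s*(1+c['k1']*(s@s)); return s*f+[c['cx'],c['cy']]
def load(f): return pickle.load(open(f'{f}.pkl','rb'))
E
python3 - <<'E'
from h import *
for n in ('top','side'):
    c=snap(n,n+'0'); M=c['camera_from_world']; print(n,c['fovy'],c['cx'],c['cy'],c['k1'],-M[:3,:3].T@M[:3,3])
s=read_state(); print(s['time_s'],s['position'],s['tcp_rot'],s['force'])
t=[cv2.resize(cv2.imread(f'pics/{n}0.png'),(800,600),interpolation=cv2.INTER_CUBIC) for n in('top','side')]
cv2.imwrite('pics/top0b.png',t[0]);cv2.imwrite('pics/side0b.png',t[1])
E
```

```text
top 50.4619828767012 259.03628030773643 198.0610518361787 -0.003365998019580391 [0.31860123 0.03504091 1.0602106 ]
side 43.495812602088016 259.1326701244267 192.2547752727596 0.03707419565910961 [-0.26754941 -0.66141498  0.88280192]
0.1 [0.14025797 0.60840038 0.22168793] [[-9.74390633e-01  2.24860748e-01 -7.33768918e-04]
 [ 2.24861715e-01  9.74389116e-01 -1.74938803e-03]
 [ 3.21607746e-04 -1.86958385e-03 -9.99998201e-01]] [-0.44369021 -0.98459103  0.81710943]
```

View pics/top0b.png

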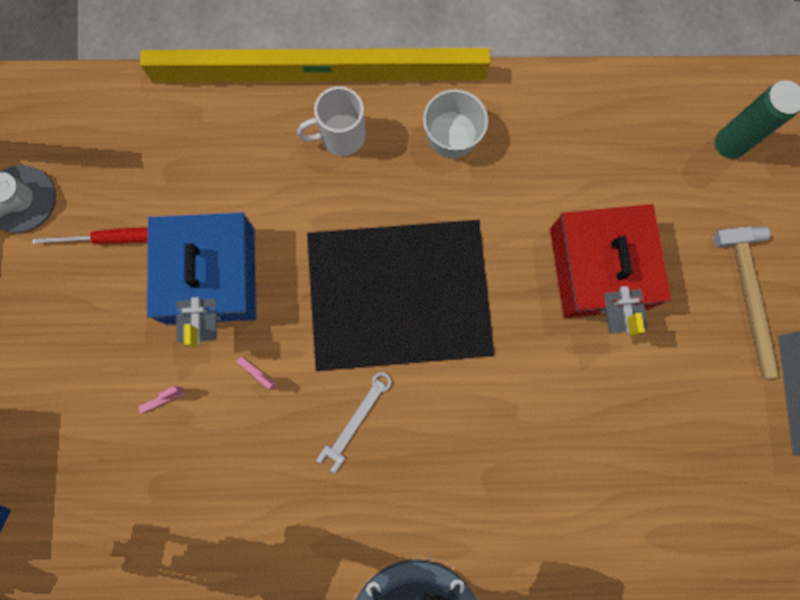

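View pics/side0b.png

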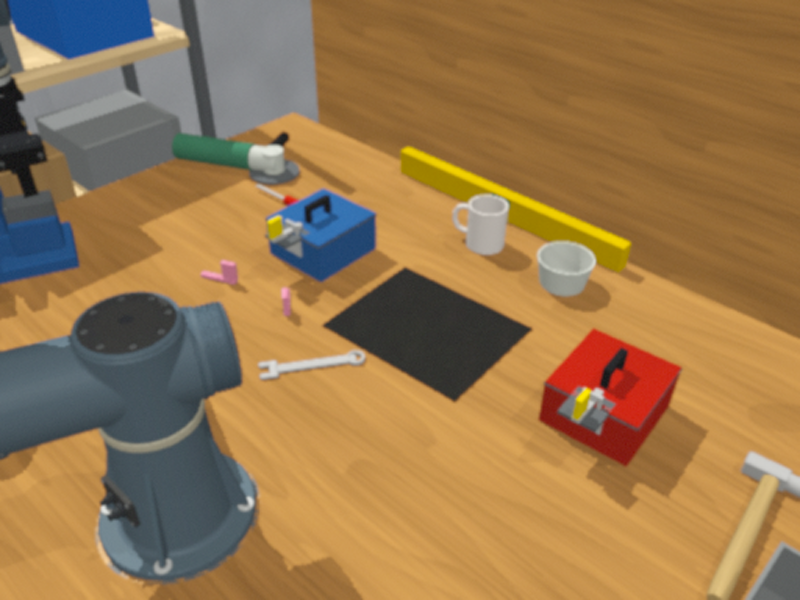

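The blue chest is on the left: handle top about (190,265), yellow tab (190,334), hasp towards the robot. The mat corners are (308,233), (480,221), (494,355) and (317,370). In the side view the tab is at (275,229) and the handle at (318,208).

```bash
python3 - <<'E'
from h import *
k=.64
t=load('top0');s=load('side0')
print('handle',tri((t,190*k,265*k),(s,318*k,205*k)))
print('tab',tri((t,190*k,334*k),(s,275*k,228*k)))
m=np.array([onz(t,u*k,v*k,.004) for u,v in((308,233),(480,221),(494,355),(317,370))]);print(m.round(3),m.mean(0))
print('mat c side',proj(s,m.mean(0))/k)
for i in range(4): print(np.linalg.norm(m[i]-m[i-1]), np.degrees(np.arctan2(*(m[i]-m[i-1])[1::-1])))
E
```

```text
handle (array([0.56191861, 0.33284942, 0.10944624]), [np.float64(1.6), np.float64(1.6)])
tab (array([0.45465954, 0.33160777, 0.10584763]), [np.float64(0.6), np.float64(0.6)])
[[ 0.641  0.168  0.004]
 [ 0.658 -0.129  0.004]
 [ 0.424 -0.142  0.004]
 [ 0.406  0.153  0.004]] [0.53209931 0.01245238 0.004     ]
mat c side [426.88251786 325.24901047]
0.23558904837649364 3.811063775954614
0.2973974731981434 -86.7232870599309
0.23355584872331944 -176.72294753832495
0.29520867418900404 93.66934248436677
```

Emit:
jog_arm --pt "3 -3 5" --pt "8 -7 10" --pt "12 -11 10" --pt "16 -15 10" --pt "20 -19 10" --pt "25 -23 10" --pt "29 -27 10" --pt "29 -28 10" --pt "29 -28 10" --turn '[0, 4, 8, 13, 13, 13, 13, 13, 13]' --grip '[0, 0, 0, 0, 0, 0, 0, 0, 0]'

```text
time_s: 1.23
position: [0.4299, 0.3284, 0.3221]
tcp_rot: [[-1.0, 0.002, -0.002], [0.002, 1.0, -0.0], [0.002, -0.0, -1.0]]
force: [-0.3, 0.4, 0.1]
opening: 0.999
grasp_force: 0.0
```

```bash
python3 - <<'E'
from h import *
c=snap('wrist','w1'); M=c['camera_from_world']; print(c['fovy'],c['k1'],-M[:3,:3].T@M[:3,3],M[:3,:3].round(2))
s=read_state(); print(s['time_s'],s['position'],s['tcp_rot'],s['force'])
cv2.imwrite('pics/w1b.png',cv2.resize(c['color'],(800,600),interpolation=cv2.INTER_CUBIC))
E
```

```text
70.60549869752286 0.002282367099812791 [0.36198998 0.32749243 0.48501957] [[ 0.    1.    0.  ]
 [-0.97  0.   -0.25]
 [-0.25  0.    0.97]]
1.275 [0.42956308 0.32923103 0.32227639] [[-9.99999129e-01 -4.80273665e-05 -1.31877622e-03]
 [-4.83320483e-05  9.99999972e-01  2.31002883e-04]
 [ 1.31876509e-03  2.31066421e-04 -9.99999104e-01]] [-0.42547815 -0.36904684  0.08911939]
```

View pics/w1b.png

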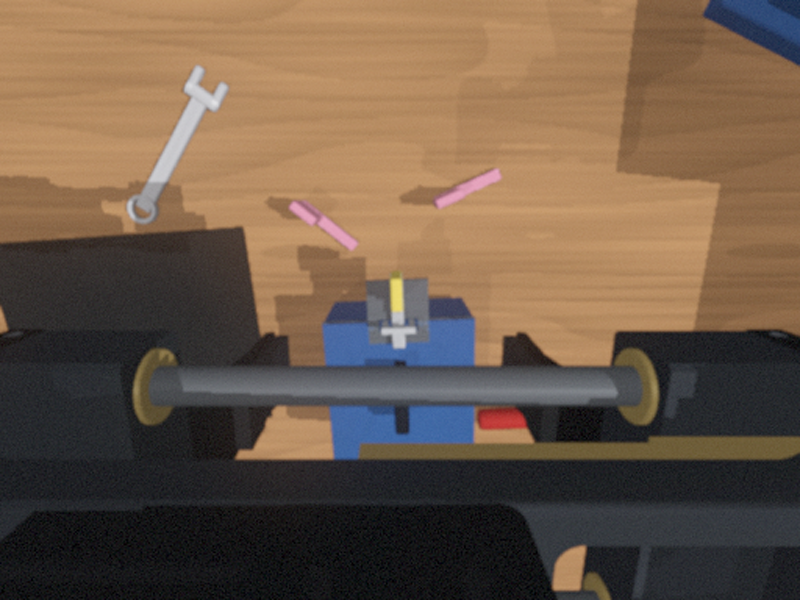

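The wrist view shows the yellow tab at about (397,292), the staple at (398,330) and the handle at (402,400), with the chest close to square to the view. I'll zoom in.

```bash
python3 - <<'E'
from h import *
a=load('w1')['color'][165:305,190:320]; a=cv2.resize(a,None,fx=4.2,fy=4.2,interpolation=cv2.INTER_CUBIC)
t=load('top0')['color'][130:225,85:170]; t=cv2.resize(t,None,fx=2.9,fy=2.9,interpolation=cv2.INTER_CUBIC)
t=cv2.copyMakeBorder(t,0,a.shape[0]-t.shape[0],0,0,cv2.BORDER_CONSTANT)
o=np.hstack([a,t]);print(o.shape,a.shape);cv2.imwrite('pics/z1.png',o)
E
```

```text
(588, 792, 3) (588, 546, 3)
```

View pics/z1.png

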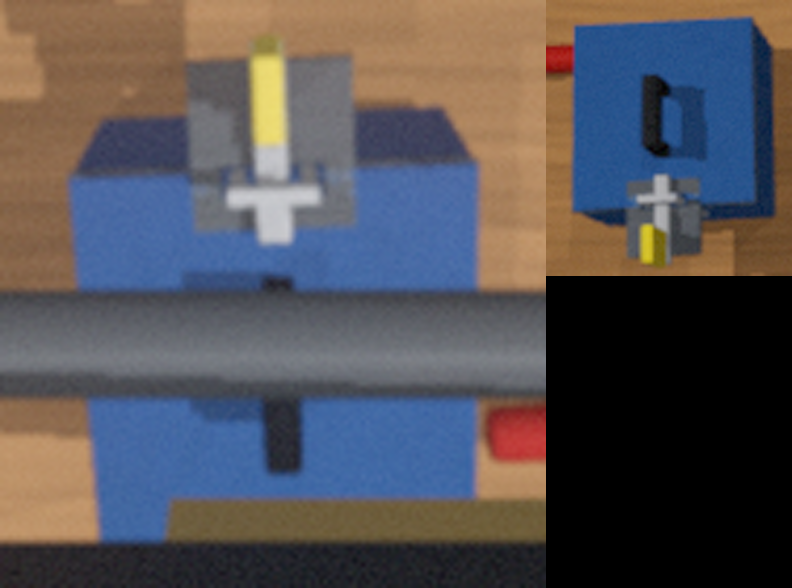

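```bash
cat >> h.py <<'E'
def a(x,y): return (190+x/4.2-.38,165+y/4.2-.38)
def b(x,y): return (85+(x-546)/2.9-.33,130+y/2.9-.33)
E
python3 - <<'E'
from h import *
w=load('w1');t=load('top0')
print('tabtop',tri((w,*a(269,98)),(t,*b(648,244))))
print('tab front',onz(w,*a(268,52),.132),'back',onz(w,*a(269.5,145),.132))
print('lid front L',tri((w,*a(72,178)),(t,*b(756,203))),'R',tri((w,*a(478,162)),(t,*b(575,211))))
print('lid front z.086',onz(w,*a(72,178),.086),onz(w,*a(478,162),.086))
print('top far corners',onz(t,*b(575,26),.086),onz(t,*b(752,18),.086),onz(t,*b(575,211),.086))
print('pin tip',tri((w,*a(276,242)),(t,*b(661,176))))
print('handle far end', onz(w,*a(284,472),.129), onz(t,*b(652,76),.129), onz(t,*b(653,150),.129))
E
```

```text
tabtop (array([0.45209457, 0.32864895, 0.12715473]), [np.float64(0.1), np.float64(0.1)])
tab front [0.43594539 0.32835308 0.132     ] back [0.46661593 0.32881173 0.132     ]
lid front L (array([0.49272291, 0.25513901, 0.08183314]), [np.float64(1.5), np.float64(1.5)]) R (array([0.48892137, 0.40660431, 0.07697973]), [np.float64(0.9), np.float64(0.9)])
lid front z.086 [0.4927905  0.25631677 0.086     ] [0.48686047 0.40541656 0.086     ]
top far corners [0.64646628 0.41005979 0.086     ] [0.65134404 0.26034402 0.086     ] [0.48664682 0.40257137 0.086     ]
pin tip (array([0.51399926, 0.33087298, 0.09423368]), [np.float64(0.9), np.float64(0.9)])
handle far end [0.58743815 0.33386246 0.129     ] [0.5888685  0.32979056 0.129     ] [0.52758119 0.32680808 0.129     ]
```

Emit:
jog_arm --pt "1 0 -4" --pt "2.2 0 -9" --pt "2.2 0 -14" --pt "2.2 0 -18" --pt "2.2 0 -21" --pt "2.2 0 -22.4" --pt "2.2 0 -22.4" --pt "2.2 0 -22.4" --pt "2.2 0 -22.4" --pt "2.2 0 -22.4" --turn '[2, 2, 2, 2, 2, 2, 2, 2, 2, 2]' --grip '[0, 0.2, 0.4, 0.6, 0.6, 0.6, 0.6, 0.6, 0.6, 0.6]'

```text
time_s: 2.52
position: [0.453, 0.3292, 0.0995]
tcp_rot: [[-0.999, -0.035, 0.002], [-0.035, 0.999, 0.001], [-0.002, 0.001, -1.0]]
force: [-0.4, -0.2, -0.9]
opening: 0.4
grasp_force: 0.0
```

```bash
python3 - <<'E'
from h import *
c=snap('wrist','w2');s=read_state(); print(s['time_s'],s['position'],s['force'],s['opening'])
cv2.imwrite('pics/w2b.png',c['color'])
E
```

```text
2.575 [0.45289124 0.32906279 0.0992715 ] [-0.01804564 -0.54146298  0.57893721] 0.4012768665182401
```

View pics/w2b.png

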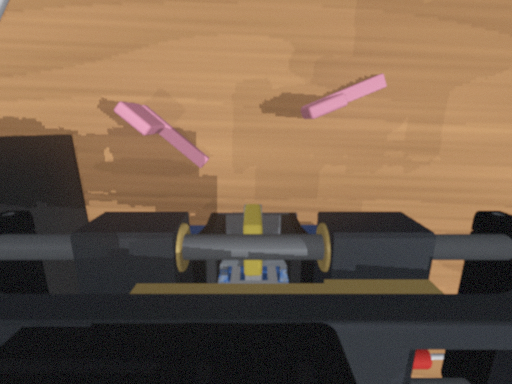

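The tab at (253,240) sits between the fingers, which are centred at about 256. Closing.

Emit:
jog_arm --pt "0 0 0" --pt "0 0 0" --pt "0 0 0" --pt "0 0 0" --pt "0 0 0" --turn '[0, 0, 0, 0, 0]' --grip '[1, 1, 1, 1, 1]'

```text
time_s: 3.2
position: [0.4525, 0.3289, 0.0985]
tcp_rot: [[-0.999, -0.035, -0.0], [-0.035, 0.999, -0.0], [0.0, -0.0, -1.0]]
force: [-0.4, 0.1, -0.4]
opening: 0.113
grasp_force: 30.0
```

Emit:
jog_arm --pt "0 0 0.15" --pt "-0.6 -0.02 0.15" --pt "-1.4 -0.05 0.15" --pt "-2.2 -0.08 0.15" --pt "-3 -0.11 0.15" --pt "-4 -0.15 0.15" --pt "-5 -0.19 0.15" --pt "-5.8 -0.22 0.15" --pt "-5.8 -0.22 0.15" --turn '[0, 0, 0, 0, 0, 0, 0, 0, 0]' --grip '[1, 1, 1, 1, 1, 1, 1, 1, 1]'

```text
time_s: 4.32
position: [0.3936, 0.3267, 0.1]
tcp_rot: [[-0.999, -0.036, -0.001], [-0.036, 0.999, -0.0], [0.001, -0.0, -1.0]]
force: [0.8, 0.1, 0.2]
opening: 0.112
grasp_force: 30.0
```

```bash
python3 - <<'E'
from h import *
c=snap('wrist','w3');t=snap('top','t3');s=read_state(); print(s['time_s'],s['position'],s['force'],s['opening'])
o=np.hstack([cv2.resize(c['color'][150:300,150:370],None,fx=2,fy=2),cv2.resize(t['color'][130:280,80:250],None,fx=2,fy=2)])
cv2.imwrite('pics/w3b.png',o)
E
```

```text
4.425 [0.39486687 0.32696754 0.10015209] [ 0.60909659 -0.75611373 -0.09738658] 0.11303979072572734
```

View pics/w3b.png

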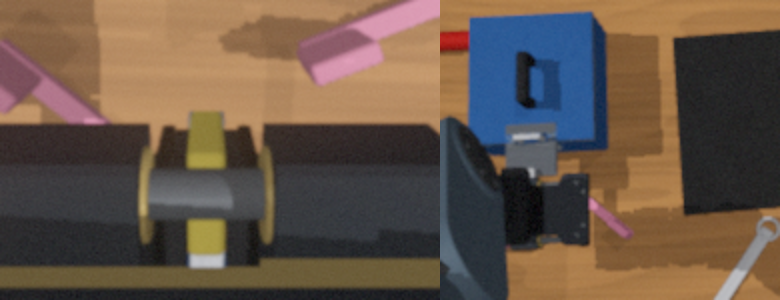

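The pin is out of the staple and held by the tab. Next I carry it to the -y half of the mat.

Emit:
jog_arm --pt "-0.5 -2 2" --pt "-0.5 -6 4" --pt "0.5 -11 4" --pt "3 -16 4" --pt "6 -21 4" --pt "9 -26 3" --pt "11.5 -31 2" --pt "13 -36 0" --pt "13.3 -39.5 -2" --pt "13.3 -40.5 -4" --pt "13.3 -40.5 -6" --pt "13.3 -40.5 -7.5" --turn '[0, 0, 0, 1.3, 1.3, 1.3, 1.3, 1.3, 1.3, 1.3, 1.3, 1.3]' --grip '[1, 1, 1, 1, 1, 1, 1, 1, 1, 1, 1, 1]'

```text
time_s: 5.92
position: [0.5277, -0.0789, 0.0241]
tcp_rot: [[-0.998, -0.057, -0.0], [-0.057, 0.998, -0.0], [0.0, -0.0, -1.0]]
force: [0.1, 0.3, -0.0]
opening: 0.113
grasp_force: 30.0
```

Emit:
jog_arm --pt "0 0 0" --pt "0 0 -0.3" --pt "0 0 -0.6" --pt "0 0 -0.8" --pt "0 0 -0.8" --turn '[0, 0, 0, 0, 0]' --grip '[1, 1, 1, 1, 1]'

```text
time_s: 6.55
position: [0.5276, -0.0782, 0.0172]
tcp_rot: [[-0.998, -0.058, 0.0], [-0.058, 0.998, -0.0], [-0.0, -0.0, -1.0]]
force: [-0.5, 0.1, -0.1]
opening: 0.11
grasp_force: 30.0
```

```bash
python3 - <<'E'
from h import *
c=snap('side','s4');t=snap('top','t4');s=read_state(); print(s['time_s'],s['position'],s['force'],s['opening'])
o=np.hstack([cv2.resize(c['color'][130:290,180:380],None,fx=2,fy=2),cv2.resize(t['color'][100:260,180:370],None,fx=2,fy=2)])
cv2.imwrite('pics/w4b.png',o)
E
```

```text
6.65 [ 0.52758753 -0.07821225  0.01719403] [-0.27682001  0.48172251 -0.45012085] 0.11165717076846156
```

View pics/w4b.png

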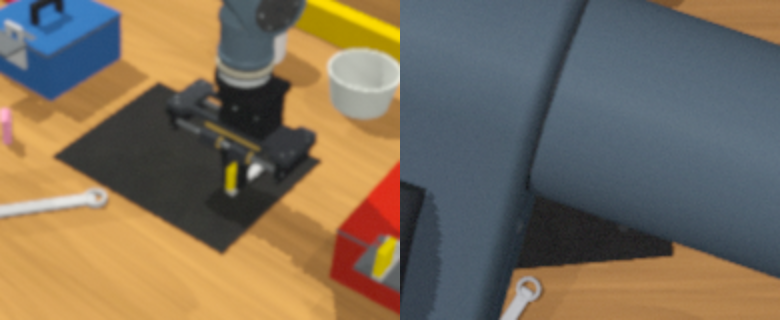

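The pin is over the right half of the mat, nearly touching it. I'll go down in small steps.

Emit:
jog_arm --pt "0 0 -0.1" --pt "0 0 -0.1" --pt "0 0 -0.1" --turn '[0, 0, 0]' --grip '[1, 1, 1]'

```text
time_s: 7.02
position: [0.5277, -0.0783, 0.0165]
tcp_rot: [[-0.998, -0.058, 0.001], [-0.058, 0.998, -0.0], [-0.001, -0.0, -1.0]]
force: [0.2, -0.1, 5.1]
opening: 0.117
grasp_force: 30.0
```

Emit:
jog_arm --pt "0 0 -0.1" --pt "0 0 -0.1" --pt "0 0 -0.1" --turn '[0, 0, 0]' --grip '[1, 1, 1]'

```text
time_s: 7.4
position: [0.5277, -0.0783, 0.0164]
tcp_rot: [[-0.998, -0.058, 0.001], [-0.058, 0.998, -0.0], [-0.001, -0.0, -1.0]]
force: [-2.1, 1.2, 12.9]
opening: 0.115
grasp_force: 30.0
```

Emit:
jog_arm --pt "0 0 0.15" --pt "0 0 0.15" --pt "0 0 0.15" --pt "0 0 0.15" --pt "0 0 1.5" --pt "0 0 4" --pt "0 0 8" --pt "0 2 13" --turn '[0, 0, 0, 0, 0, 0, 0, 0]' --grip '[1, 0.6, 0.6, 0.6, 0.6, 0.6, 0.6, 0.6]'

```text
time_s: 8.4
position: [0.5273, -0.0589, 0.1464]
tcp_rot: [[-0.998, -0.056, -0.001], [-0.056, 0.998, -0.0], [0.001, -0.0, -1.0]]
force: [1.0, 0.4, -1.3]
opening: 0.401
grasp_force: 0.0
```

Emit:
jog_arm --pt "0 4 4" --pt "0.3 9 5.5" --pt "0.8 14 5.5" --pt "1.3 19 5.5" --pt "1.8 24 5.5" --pt "2.3 29 5.5" --pt "2.8 34 5.5" --pt "3.3 37.5 5.5" --pt "3.3 38.9 5.5" --pt "3.3 38.9 5.5" --turn '[0, -1.3, -1.3, -1.3, -1.3, -1.3, -1.3, -1.3, -1.3, -1.3]' --grip '[0.6, 0.6, 0.6, 0.6, 0.6, 0.6, 0.6, 0.6, 0.6, 0.6]'

```text
time_s: 9.65
position: [0.56, 0.3308, 0.2003]
tcp_rot: [[-0.999, -0.036, -0.0], [-0.036, 0.999, -0.001], [0.0, -0.001, -1.0]]
force: [-1.1, -0.8, -0.6]
opening: 0.405
grasp_force: 0.0
```

```bash
python3 - <<'E'
from h import *
c=snap('wrist','w5');t=snap('top','t5');s=read_state(); print(s['time_s'],s['position'],s['force'],s['opening'])
o=np.hstack([cv2.resize(c['color'][100:350,150:370],None,fx=2,fy=2),cv2.resize(t['color'][120:245,190:330],None,fx=2.5,fy=4)])
cv2.imwrite('pics/w5b.png',o);print(o.shape)
E
```

```text
9.75 [0.56018434 0.32938107 0.20015433] [ 0.45779629 -0.83753081 -0.6519869 ] 0.40236855642466185
(500, 790, 3)
```

View pics/w5b.png

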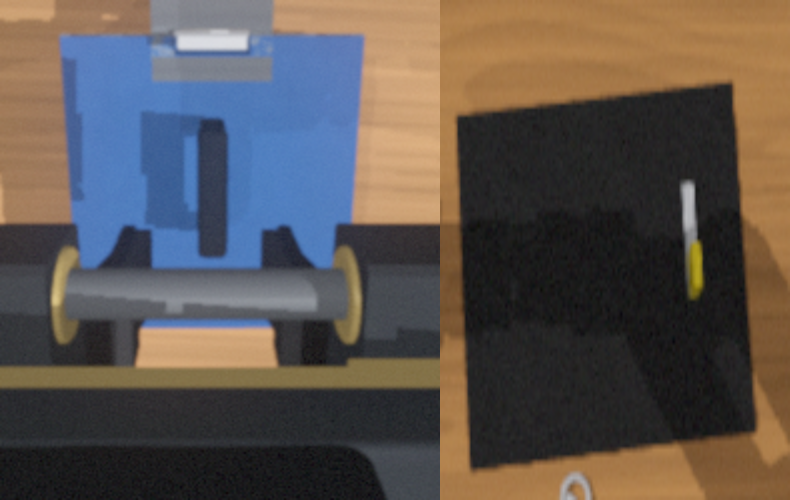

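The pin lies flat on the mat's right part. The handle's top runs from (213,122) to (213,252) in the crop.

```bash
python3 - <<'E'
from h import *
w=load('w5');t=load('top0');q=lambda x,y:(w,150+x/2-.25,100+y/2-.25)
for p in((213,122),(213,254),(213,188)): print(onz(*q(*p),.123))
print(tri(q(213,188),(t,*b(652.5,113))))
L,R=onz(*q(62,38),.086),onz(*q(364,36),.086);print(L,R,np.linalg.norm(L-R),np.degrees(np.arctan2(-(R-L)[0],(R-L)[1])),w['camera_from_world'])
E
```

```text
[0.52760648 0.33179056 0.123     ]
[0.59050778 0.33428112 0.123     ]
[0.55806633 0.33299672 0.123     ]
(array([0.56153386, 0.33327549, 0.11286783]), [np.float64(0.6), np.float64(0.6)])
[0.4941066  0.25618956 0.086     ] [0.48772244 0.40531471 0.086     ] 0.14926174048077281 2.451381466574048 [[-3.63854522e-02  9.99337823e-01 -1.21843960e-04 -3.09281522e-01]
 [-9.67695866e-01 -3.52638200e-02 -2.49642091e-01  5.78122943e-01]
 [-2.49481081e-01 -8.96543249e-03  9.68338170e-01 -2.25950003e-01]
 [ 0.00000000e+00  0.00000000e+00  0.00000000e+00  1.00000000e+00]]
```

Emit:
jog_arm --pt "0 0.2 -3" --pt "0 0.2 -6" --pt "0 0.2 -8.5" --pt "0 0.2 -10" --pt "0 0.2 -10.4" --pt "0 0.2 -10.4" --pt "0 0.2 -10.4" --pt "0 0.2 -10.4" --pt "0 0.2 -10.4" --pt "0 0.2 -10.4" --turn '[0, 0, 0, 0, 0, 0, 0, 0, 0, 0]' --grip '[0.6, 0.6, 0.6, 0.6, 0.6, 1, 1, 1, 1, 1]'

```text
time_s: 11.0
position: [0.561, 0.3332, 0.097]
tcp_rot: [[-0.999, -0.035, 0.002], [-0.035, 0.999, 0.001], [-0.002, 0.001, -1.0]]
force: [-0.9, 0.1, 5.5]
opening: 0.158
grasp_force: 30.0
```

Emit:
jog_arm --pt "0 0 0.4" --pt "0 0 1" --pt "0 0 1.7" --pt "0 0 2.5" --pt "0 0 3.5" --pt "0 0 4.5" --pt "0 0 5.5" --pt "0 0 6.5" --pt "0 0 7" --pt "0 0 7" --turn '[0, 0, 0, 0, 0, 0, 0, 0, 0, 0]' --grip '[1, 1, 1, 1, 1, 1, 1, 1, 1, 1]'

```text
time_s: 12.25
position: [0.5607, 0.3328, 0.1666]
tcp_rot: [[-0.999, -0.035, 0.001], [-0.035, 0.999, 0.0], [-0.001, 0.0, -1.0]]
force: [-0.4, 0.7, -4.8]
opening: 0.155
grasp_force: 30.0
```

```bash
python3 - <<'E'
from h import *
c=snap('side','s6');t=snap('wrist','w6');s=read_state(); print(s['time_s'],s['position'],s['force'],s['moment'],s['opening'])
o=np.hstack([cv2.resize(c['color'][70:270,130:330],None,fx=2,fy=2),cv2.resize(t['color'][100:300,160:360],None,fx=2,fy=2)])
cv2.imwrite('pics/w6b.png',o)
E
```

```text
12.35 [0.56020811 0.33265176 0.16576554] [ 0.28396593 -0.67379447 -4.77006625] [ 0.00349918  0.0438593  -0.0301023 ] 0.15925306167497608
```

View pics/w6b.png

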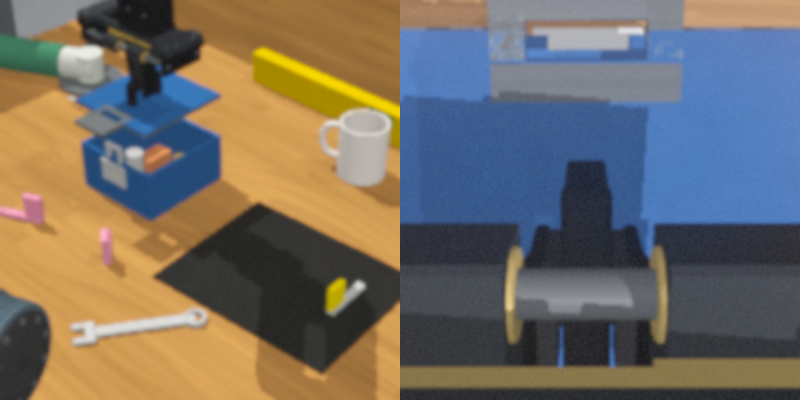

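The lid is up level, clear of the chest and staple. I carry it to the mat's left half.

Emit:
jog_arm --pt "0 -1 0" --pt "-0.2 -3 0" --pt "-0.5 -6 0" --pt "-0.8 -9 0" --pt "-1.1 -12 0" --pt "-1.4 -15 0" --pt "-1.7 -18 -1" --pt "-2 -21 -2.5" --pt "-2.2 -23.5 -4" --pt "-2.2 -24.8 -5.5" --pt "-2.2 -25.2 -7" --pt "-2.2 -25.2 -8" --turn '[0, 0, 0, 0.5, 1.2, 1.2, 1.2, 1.2, 1.2, 1.2, 1.2, 1.2]' --grip '[1, 1, 1, 1, 1, 1, 1, 1, 1, 1, 1, 1]'

```text
time_s: 13.85
position: [0.5383, 0.0809, 0.0851]
tcp_rot: [[-0.998, -0.056, -0.001], [-0.056, 0.998, 0.0], [0.001, 0.0, -1.0]]
force: [-0.0, -0.3, -4.3]
opening: 0.156
grasp_force: 30.0
```

Emit:
jog_arm --pt "0 0 -1" --pt "0 0 -2" --pt "0 0 -3" --pt "0 0 -3.8" --pt "0 0 -4.3" --pt "0 0 -4.6" --pt "0 0 -4.8" --pt "0 0 -5" --pt "0 0 -5" --turn '[0, 0, 0, 0, 0, 0, 0, 0, 0]' --grip '[1, 1, 1, 1, 1, 1, 1, 1, 1]'

```text
time_s: 14.98
position: [0.5385, 0.0807, 0.0361]
tcp_rot: [[-0.998, -0.056, -0.0], [-0.056, 0.998, -0.0], [0.0, -0.0, -1.0]]
force: [0.2, -0.6, -4.2]
opening: 0.16
grasp_force: 30.0
```

```bash
python3 - <<'E'
from h import *
c=snap('side','s7');t=snap('wrist','w7');s=read_state(); print(s['time_s'],s['position'],s['force'],s['moment'],s['opening'])
o=np.hstack([cv2.resize(c['color'][130:280,180:360],None,fx=2,fy=2),cv2.resize(t['color'],(400,300))])
cv2.imwrite('pics/w7b.png',o)
E
```

```text
15.075 [0.53858938 0.08076353 0.03618642] [-0.08860757 -0.8946831  -6.38756594] [-0.03387783 -0.00562459 -0.03378585] 0.15453480692952126
```

View pics/w7b.png

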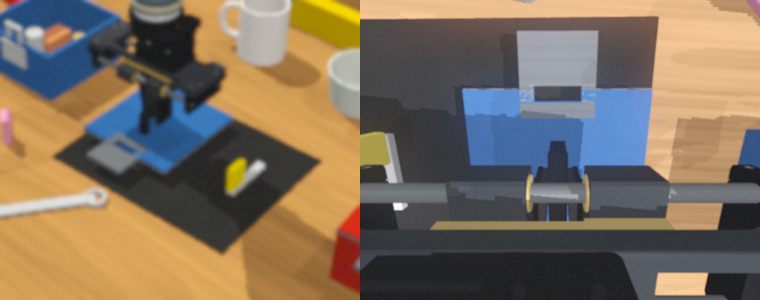

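The lid is just above the mat. Its right edge at (651,90) is inside the mat edge at 657, and the pin is clear. I'll lower gently until contact.

Emit:
jog_arm --pt "0 0 -0.15" --pt "0 0 -0.3" --pt "0 0 -0.45" --pt "0 0 -0.55" --pt "0 0 -0.6" --pt "0 0 -0.6" --turn '[0, 0, 0, 0, 0, 0]' --grip '[1, 1, 1, 1, 1, 1]'

```text
time_s: 15.82
position: [0.5385, 0.0808, 0.03]
tcp_rot: [[-0.998, -0.056, -0.0], [-0.056, 0.998, 0.0], [0.0, 0.0, -1.0]]
force: [0.5, -0.5, -4.8]
opening: 0.157
grasp_force: 30.0
```

Emit:
jog_arm --pt "0 0 -0.1" --pt "0 0 -0.1" --pt "0 0 -0.1" --turn '[0, 0, 0]' --grip '[1, 1, 1]'

```text
time_s: 16.2
position: [0.5386, 0.0808, 0.0291]
tcp_rot: [[-0.998, -0.056, 0.0], [-0.056, 0.998, 0.0], [-0.0, -0.0, -1.0]]
force: [-0.2, -0.5, -3.9]
opening: 0.161
grasp_force: 30.0
```

Emit:
jog_arm --pt "0 0 -0.05" --pt "0 0 -0.1" --pt "0 0 -0.1" --turn '[0, 0, 0]' --grip '[1, 1, 1]'

```text
time_s: 16.58
position: [0.5387, 0.0808, 0.029]
tcp_rot: [[-0.998, -0.056, 0.001], [-0.056, 0.998, -0.0], [-0.001, -0.0, -1.0]]
force: [-1.6, 0.2, 4.8]
opening: 0.156
grasp_force: 30.0
```

Emit:
jog_arm --pt "0 0 0.05" --pt "0 0 0.05" --pt "0 0 0.05" --pt "0 0 0.05" --pt "0 0 0.05" --pt "0 0 1" --pt "0 0 3" --pt "0 0 7" --pt "0 0 12" --pt "-2 4 16" --pt "-4 9 18" --pt "-4 9 18" --turn '[0, 0, 0, 0, 0, 0, 0, 0, 0, 0, 0, 0]' --grip '[0.8, 0.6, 0.6, 0.6, 0.6, 0.6, 0.6, 0.6, 0.6, 0.6, 0.6, 0.6]'

```text
time_s: 18.08
position: [0.4976, 0.1737, 0.2107]
tcp_rot: [[-0.998, -0.061, 0.004], [-0.061, 0.998, 0.001], [-0.004, 0.001, -1.0]]
force: [-0.1, -0.4, -0.8]
opening: 0.402
grasp_force: 0.0
```

Emit:
jog_arm --pt "-2 5 1" --pt "-4 10 2" --pt "-6 15 2" --pt "-9 20 2" --pt "-13 25 2" --pt "-13 25 2" --pt "-13 25 2" --turn '[0, 0, 0, 0, 0, 0, 0]' --grip '[0.6, 0.6, 0.6, 0.6, 0.6, 0.6, 0.6]'

```text
time_s: 18.95
position: [0.3688, 0.4201, 0.2277]
tcp_rot: [[-0.998, -0.056, 0.0], [-0.056, 0.998, -0.001], [-0.0, -0.001, -1.0]]
force: [-0.3, 0.1, 0.6]
opening: 0.401
grasp_force: 0.0
```

```bash
python3 - <<'E'
from h import *
c=snap('side','s8');t=snap('top','t8');s=read_state(); print(s['time_s'],s['position'],s['force'],s['opening'])
o=np.hstack([cv2.resize(c['color'][110:290,180:380],None,fx=2,fy=2),cv2.resize(t['color'][110:290,180:380],None,fx=2,fy=2)])
cv2.imwrite('pics/w8b.png',o)
E
```

```text
19.05 [0.36966437 0.41948894 0.22786097] [-0.0613429   0.14601212  0.91645003] 0.39925683445941856
```

View pics/w8b.png

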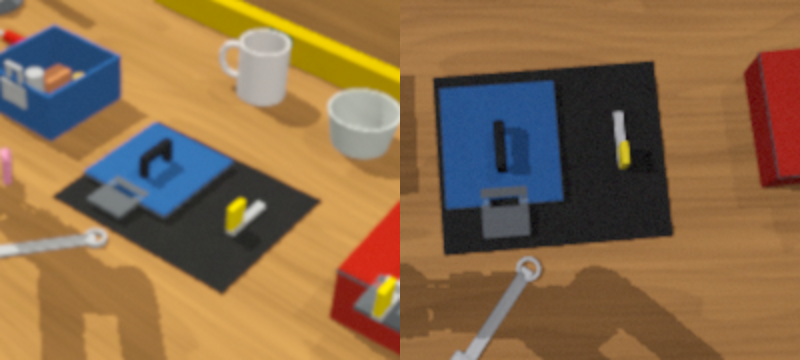

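The lid lies flat on the mat's left half, from (440,85) to (563,235). The pin is at (621,140) on the right half, and the red pin hasn't moved.

```bash
python3 -c "
from rig import *
print(hand_in())"
```

```text
the job is handed in; nothing more can be done
None
```

The blue chest is open and handed in at about 19 s: its pin and lid lie flat, side by side on the mat, the lid set down right way up and not dropped, and the red chest's pin was not touched.

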